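# Function test of a grinder's stop button

### The job

Test the grinder's stop button with closed fingertips, gripping nothing: press the red mushroom button in until it latches and stays down by itself, then push one of its wings round clockwise until it pops back out, and let the head spring home. Only then press the blue reset button fully in and let it come back out. Go gently, never press the green start button, and leave the bottle, mallet and tape measure where they are.

Things in the scene. Friction and masses are not known exactly. Their poses are not given: they have to be found in the camera images.
- station: Grey control station fixed to the bench, 150 x 370 mm (x, y), flat top 60 mm above the bench, yaw within about 0.35 rad. Origin under its centre, z up. The stop, reset and start buttons sit in a row along its length, about 115 mm apart, in any order.
- stop_base: Yellow round collar of the stop button, 66 mm across, 10 mm high, fixed on the station's top. Origin on the station's top at the collar's centre; z is the button's axis, up.
- stop (a joint): How far the red mushroom button is pressed in, m: 0 out, 0.008 fully in. It resists with up to about 7 N; pressed beyond about 5 mm it snaps in and stays latched at 0.008 when let go, else it comes back out. Press near the middle of the dome.
- twist (a joint): Turn of the red head, rad: 0 at home, grows clockwise seen from above (white arrows), hard stop at 1.2; it does not turn the other way from 0. Latched, the head resists with about 0.05 to 0.15 N m; at about 0.5 rad (certainly by 0.8) the button pops out 8 mm. The head springs back to 0 once let go.
- head_top (a point): Centre of the top of the red mushroom head (dome 52 mm across), 47 mm above the station's top when out, 39 mm when in. Its axes turn with the head: y points to wing a, -y to wing b, z up.
- wing_a (a point): Middle of the outer end face of wing a, half-way up. Two straight red wings, 12 mm thick, reach opposite ways to 48 mm from the button's axis, so the axis lies midway between the wing points. A wing spans 23 to 41 mm above the station's top when out, 15 to 33 mm when in; beyond the collar (33 mm from the axis) only the station's top lies below.
- wing_b (a point): The same point on the opposite wing b.
- reset_base: Low black ring of the blue reset button, origin at its centre on the station's top.
- reset_top (a point): Centre of the top of the blue reset button, 30 mm across, in a low black ring 46 mm across and 12 mm high; z up. The top is 22 mm above the station's top when out.
- reset (a joint): How far the blue button is pressed, m: 0 out, 0.006 fully in (6 N); springs back.
- start_top (a point): Centre of the top of the green start button, the same size as the blue one. Not to be pressed.
- start (a joint): How far the green button is pressed, m: 0 out, 0.006 in.
- bottle_mid (a point): Middle (90 mm up) of a standing steel bottle, 68 mm across, 180 mm high, loose, beyond the station's left end (+y).
- mallet_head (a point): Centre of the head (48 mm across, 95 mm long, lying) of an orange mallet lying loose beyond the station's right end (-y); its handle runs 250 mm from the head along the point's -x.
- tape_mid (a point): Centre of a yellow tape measure standing loose on the far side of the station, 42 x 75 x 66 mm high.

How it is judged:
By the outcome, as a careful person would: the job done as asked, in the order asked, and still so for the second after the job is handed in, with the robot touching nothing.
It also fails if it takes over 64 s, if anything falls off the work surface, if the arm or the gripper's body presses on something with over 40 N, if the wrist force passes 120 N, or if a joint passes its speed limit or range.

### The arm

A 6-joint arm with a two-finger parallel gripper is mounted at the origin on the work surface. World frame = base frame: x ahead of the robot, y to its left, z up, the work surface at z = 0. Lengths are in mm, angles in rad, forces in N, time in s.
With the tool pointing down it reaches from about 350 to 775 mm from the base axis. Payload 7.3 kg.
Tool frame: the origin (TCP) lies midway between the tips of the shut fingers; the grasp point (between the pads) lies 19 mm behind it (bot.tcp_to_grasp is the distance from the TCP to the grasp point, in mm); z points along the fingers, x is the direction in which the jaws open and shut, and the axes are right-handed (so a half turn about z gives the same grasp; the last joint's range is limited). The gripper opens to 92 mm and grips with 3 to 60 N. Pads are 19 mm wide; open, the fingers measure 130 mm over their backs; the gripper's body (75 mm by 190 mm) begins 47 mm behind the grasp point.
Start: joints at [-1.328, 0.342, 1.524, -0, 1.275, -0.146], TCP at [199.039, -485.827, 226.741] pointing down, gripper open.
Joint ranges: [-2.53, 2.53], [-0.77, 2.02], [0.04, 2.7], [-1, 4.14], [0.28, 2.66], [-3.11, 3.11]. Speed limits (rad/s): [2.57, 2.57, 3.14, 3.14, 3.14, 3.14].

### API

Orientations are given as [roll, pitch, yaw] about the fixed x, y, z axes, in that order (R = Rz(yaw) Ry(pitch) Rx(roll)).
In Python, from plant import bot, imaging gives the robot as it stands.
- The arm moves only by the tool play_rows, never from a script. Its argument "moves" is a list of rows, each an object with "linear": the shift along the world's x, y, z in mm, a list of three; "turn": the turn about the world's z in rad; "fingers": the opening, from -1 (shut) to 1 (fully open). A call has 1 to 8 rows; each row is the pose to reach, as a shift and turn from the pose commanded when the call began; what a row does not reach only later rows make up. A row lasts 1/10 s, in which the tool goes at most 50 mm and 8.59 degrees, less where a joint would pass 70% of its speed; a pose out of reach is approached as far as the arm can. A call with a gripper value outside its range is refused whole. The fingers move at their own pace and stop on an object; the grip force is fixed at half the most. Time passes only in rows, so rows that repeat a pose let the fingers close. It gives the time, the measured TCP pose, the force and the opening at its end, in the units of the state.
- bot.get_obs(): the state, without advancing time (a new reading comes with each control period).
- imaging.capture(name): name is "scene" or "top"; returns a dict with "pixels" (480x640x3 uint8, red, green, blue), "range_z" (480x640 float32, mm along the optical axis (not along the pixel's ray), 0 where there is no reading), "mtx" (3x3 intrinsics, pixels), "origin" and "rotation" of the camera in the world. Camera axes: x right, y down, z forward; pixel columns grow to the right and rows downward; lengths in mm; the calibration is good to about 2 mm. A picture is of the moment at which its call begins.
- bot.close_job(): hands the job in, once; it reports no verdict.
The state is a dict: "time": time; "joint_positions": joint angles; "dq": joint speeds; "tau": joint torques, N m; "tool_pos": TCP position; "tcp_rot": TCP orientation; "contact_force": force on the tool from outside, world axes, zero at the start; "moment": the same for the moment, N m; "grip_width": finger opening in mm.
Only numpy, scipy, OpenCV 4.12 (cv2) and the standard library are available. Lean on these libraries where they do the work, as an engineer would, in place of code of your own. Each camera call takes 0.05 s, during which the arm holds its last target. There are 200 camera calls.

## Working session

There is one attempt and no reset: what is moved stays moved. The work goes in short steps, Python scripts to look and compute and a tool call to move; the robot and the scene stay as the last step left them, time stands still between calls to the robot, and variables do not carry over. Pictures are saved under pics/ and viewed, on a budget of 10 in all, crops included, one or two more only if the job needs it, and the job is handed in when it is done.

Besides the shell and the picture viewer there is one more tool, called as name(argument=value, ...) on one line, values as JSON. play_rows: Moves the arm, as the interface text tells. Its arguments: {"type":"object","properties":{"moves":{"type":"array","items":{"type":"object","properties":{"linear":{"type":"array","items":{"type":"number"}},"turn":{"type":"number"},"fingers":{"type":"number"}}}}},"required":["moves"]}

```bash
mkdir -p pics
cat > h.py <<'E'
import numpy as np,cv2
from plant import bot,imaging
def cap(n):
    c=imaging.capture(n); return c
def save(c,f): cv2.imwrite('pics/'+f,c['pixels'][:,:,::-1])
def pts(c):
    v,u=np.mgrid[:480,:640]; z=c['range_z']
    d=np.stack([u,v,np.ones_like(u)],-1)@np.linalg.inv(c['mtx']).T
    return (d*z[...,None])@np.array(c['rotation']).T+np.array(c['origin'])
def ray(c,u,v,h):
    d=np.array(c['rotation'])@np.linalg.inv(c['mtx'])@[u,v,1]; o=np.array(c['origin'])
    return o+d*(h-o[2])/d[2]
E
python3 - <<'E'
from h import *
a=cap('scene');b=cap('top')
cv2.imwrite('pics/a.png',cv2.resize(np.hstack([a['pixels'],b['pixels']]),(800,300))[:,:,::-1]); save(b,'top.png')
for c in(a,b): print(c['origin'],c['rotation'],c['mtx'])
print(bot.get_obs())
E
```

```text
[1002.48640652  728.95397909  812.29894179] [-2.2716564   0.01450827  2.60428038] [[609.63572732   0.         324.72665921]
 [  0.         609.63572732 239.66349676]
 [  0.           0.           1.        ]]
[ 511.02574851   35.90823662 1268.35430517] [-3.06978014 -0.03040933 -1.57321102] [[572.20476513   0.         316.49934492]
 [  0.         572.20476513 245.92233381]
 [  0.           0.           1.        ]]
{'time': 0.1, 'joint_positions': array([-1.32797926e+00,  3.42652070e-01,  1.52489280e+00,  1.87836099e-05,
        1.27538819e+00, -1.45973804e-01]), 'dq': array([-0.00012139, -0.00221028, -0.00141125, -0.00097837, -0.00052954,
       -0.00184626]), 'tau': array([ 1.78447652e-03, -4.32004666e+01, -2.44694030e+01,  7.18727033e-02,
        5.26194123e-02, -3.63752940e-05]), 'tool_pos': array([ 198.96635888, -485.46346495,  226.1249769 ]), 'tcp_rot': array([-3.14137991e+00,  1.32353732e-03, -1.18201080e+00]), 'contact_force': array([ 0.81170315,  0.0185374 , -0.02471172]), 'moment': array([-0.02345337, -0.03984264, -0.02772411]), 'grip_width': 92.038293547364}
```

View pics/a.png

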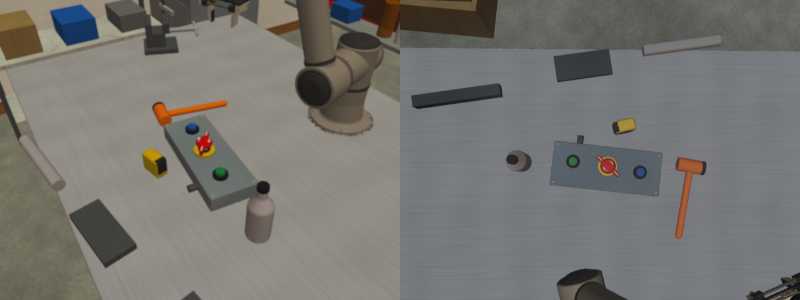

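View pics/top.png

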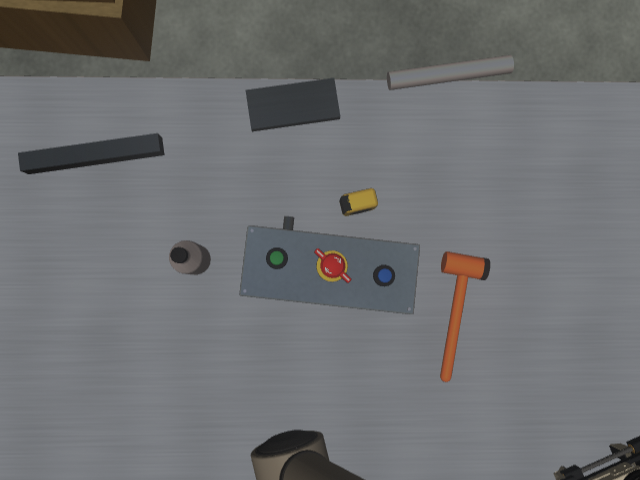

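The top view shows green at about (277,258), the stop at (332,265) with wings at about (318,250) and (348,280), and blue at (384,275). The bottle is at (186,257), the tape at (359,201) and the mallet at (466,266). Camera rotation is given as rpy.

```bash
cat >> h.py <<'E'
from scipy.spatial.transform import Rotation
_cap=cap
def cap(n):
    c=_cap(n); c['rotation']=Rotation.from_euler('xyz',c['rotation']).as_matrix(); return c
def mask(c,name):
    h,s,v=[x.astype(int) for x in cv2.split(cv2.cvtColor(c['pixels'],cv2.COLOR_RGB2HSV))]
    m={'red':((h<6)|(h>172))&(s>150)&(v>60),'blue':(h>100)&(h<130)&(s>140)&(v>50),'green':(h>45)&(h<85)&(s>120)&(v>40),'yellow':(h>18)&(h<32)&(s>140)&(v>90)}[name]
    return m
def blob(m,near,r=60):
    n,l,st,ce=cv2.connectedComponentsWithStats(m.astype(np.uint8))
    k=[i for i in range(1,n) if np.hypot(*(ce[i]-near))<r]
    i=max(k,key=lambda i:st[i,4]); return l==i,ce[i],st[i]
E
python3 - <<'E'
from h import *
b=cap('top');a=cap('scene')
for n,ua,ub,h in(('red',(327,232),(332,265),90),('blue',(307,204),(384,275),82),('green',(352,277),(277,258),82),('yellow',(327,240),(332,265),70)):
  for nm,c,u in(('top',b,ub),('scene',a,ua)):
    try:
      m,ce,st=blob(mask(c,n),u,30)
      P=pts(c)[m]; P=P[np.abs(P[:,2]-h)<60]
      print(n,nm,ce.round(1),st,'ray',ray(c,*ce,h).round(1),'depth med',np.median(P,0).round(1),'zmax',np.percentile(P[:,2],[2,50,98]).round(1))
      if n=='red':
        v,uu=np.nonzero(m); X=np.c_[uu,v]-ce; w=np.linalg.eigh(X.T@X)[1][:,1]; p=X@w
        for i in(p.argmin(),p.argmax()): print('  tip',uu[i],v[i],ray(c,uu[i],v[i],92).round(1),pts(c)[v[i],uu[i]].round(1))
    except Exception as e: print(n,nm,repr(e))
# station corners
for q in((249,227),(419,243),(413,313),(240,296)): print(ray(b,*q,60).round(1))
print(pts(b)[295,300],pts(b)[350,300])
cr=lambda c,u,v,k:cv2.resize(c['pixels'][v-k:v+k,u-k:u+k],(400,400),interpolation=cv2.INTER_CUBIC)
cv2.imwrite('pics/z.png',np.hstack([cr(b,332,265,30),cr(a,327,232,40)])[:,:,::-1])
E
```

```text
red top [332.3 265.3] [315 249  36  33 463] ray [555.7 -32.6  90. ] depth med [555.6 -31.2 104.8] zmax [ 97.3 104.8 110.6]
  tip 350 280 [525.3 -68.9  92. ] [525.2 -67.9 102.3]
  tip 315 251 [585.1   3.   92. ] [584.3   3.4 105.3]
red scene [326.2 228.5] [314 212  26  35 417] ray [554.3 -38.3  90. ] depth med [562.5 -23.3 103.9] zmax [ 90.2 103.9 109.9]
  tip 333 212 [518.4 -72.8  92. ] [523.9 -63.6 100.3]
  tip 321 246 [589.3   1.9  92. ] [587.2  -1.8  88.4]
blue top [384.4 275.1] [378 269  14  13 142] ray [ 535.4 -141.5   82. ] depth med [ 535.6 -140.9   82.7] zmax [77.8 82.7 87. ]
blue scene [307. 203.] [300 198  15  11 141] ray [ 540.5 -136.6   82. ] depth med [ 540.2 -137.3   81.8] zmax [72.3 81.8 85.6]
green top [276.2 257.6] [270 252  13  12 130] ray [572.1  83.3  82. ] depth med [571.4  83.6  82.5] zmax [78.8 82.5 87.1]
green scene [352.3 274.8] [344 268  18  15 209] ray [576.2  86.4  82. ] depth med [575.9  86.8  82.1] zmax [72.4 82.1 85.2]
yellow top [324.7 272.6] [317 258  24  23 124] ray [541.1 -17.7  70. ] depth med [536.1 -12.1  70.8] zmax [65.6 70.8 75.2]
yellow scene [327.  243.1] [310 232  34  21 358] ray [562.8 -21.6  70. ] depth med [566.6 -17.   70.6] zmax [63.  70.6 85.8]
[638.1 141.7  60. ]
[ 604.1 -219.6   60. ]
[ 455.9 -204.5   60. ]
[492.7 159.6  60. ]
[494.41317595  33.91168879  59.88143104] [373.46775737  33.85514954   0.4546778 ]
```

View pics/z.png

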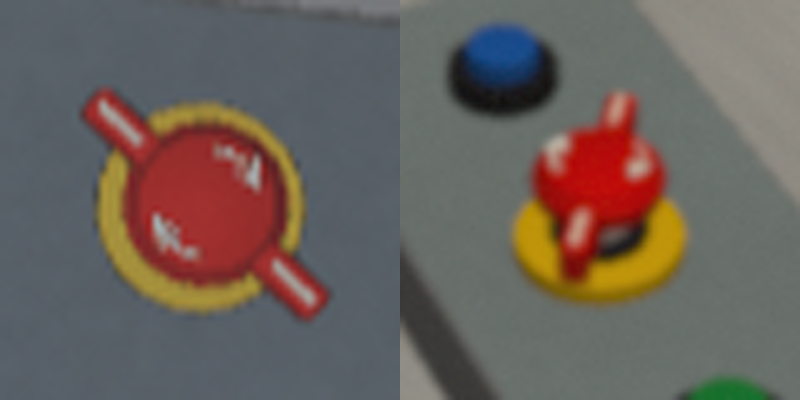

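The axis is at about (555.5, -30), the station top at z = 60 and the wing angle about 47° from +x. The two cameras agree to within about 5 mm. The tip midpoint and the blue–green midpoint also agree. I'll go above the head with the fingers shut and tool x along the push tangent (yaw -0.75).

play_rows(moves=[{"linear": [28,36,0],"turn": 0.1,"fingers": -1},{"linear": [56,72,0],"turn": 0.2,"fingers": -1},{"linear": [84,108,0],"turn": 0.3,"fingers": -1},{"linear": [112,144,0],"turn": 0.43,"fingers": -1},{"linear": [140,180,0],"turn": 0.43,"fingers": -1},{"linear": [168,216,0],"turn": 0.43,"fingers": -1},{"linear": [196,252,0],"turn": 0.43,"fingers": -1},{"linear": [224,288,0],"turn": 0.43,"fingers": -1}])

```text
time: 1.0
tool_pos: [423.8, -196.1, 226.8]
tcp_rot: [3.142, -0.0, -0.752]
contact_force: [0.5, -0.4, -0.3]
grip_width: 32.3
```

play_rows(moves=[{"linear": [28,36,0],"turn": 0,"fingers": -1},{"linear": [56,72,-10],"turn": 0,"fingers": -1},{"linear": [84,108,-30],"turn": 0,"fingers": -1},{"linear": [112,144,-55],"turn": 0,"fingers": -1},{"linear": [125,160,-80],"turn": 0,"fingers": -1},{"linear": [132,168,-95],"turn": 0,"fingers": -1},{"linear": [132,168,-95],"turn": 0,"fingers": -1},{"linear": [132,168,-95],"turn": 0,"fingers": -1}])

```text
time: 1.8
tool_pos: [554.8, -30.7, 132.2]
tcp_rot: [3.141, -0.0, -0.752]
contact_force: [0.7, -0.4, 0.3]
grip_width: 0.5
```

Run:
```python
from h import *
a=cap('scene');b=cap('top')
cr=lambda c,u,v,k:cv2.resize(c['pixels'][v-k:v+k,u-k:u+k],(400,400),interpolation=cv2.INTER_CUBIC)
cv2.imwrite('pics/z2.png',np.hstack([cr(b,332,265,60),cr(a,327,222,50)])[:,:,::-1])
```

```text
(no output)
```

View pics/z2.png

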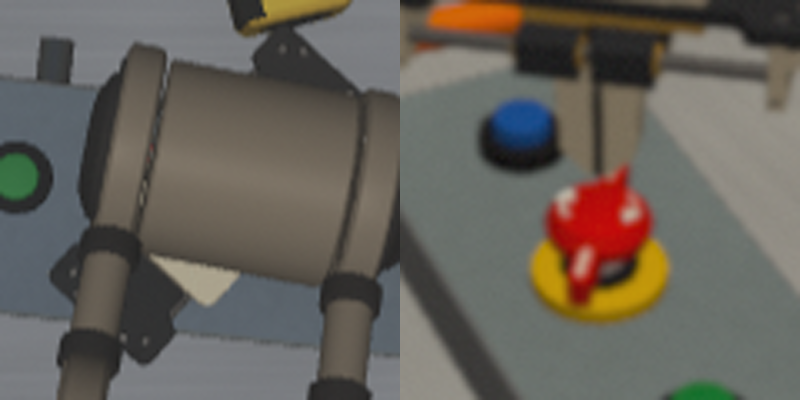

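The shut fingertips are above the dome: in the right half, the tip at about (600,170) and the head at (600,210). Pressing gently now.

play_rows(moves=[{"linear": [0,0,-10],"turn": 0,"fingers": -1},{"linear": [0,0,-19],"turn": 0,"fingers": -1},{"linear": [0,0,-23],"turn": 0,"fingers": -1},{"linear": [0,0,-25],"turn": 0,"fingers": -1},{"linear": [0,0,-26],"turn": 0,"fingers": -1},{"linear": [0,0,-27],"turn": 0,"fingers": -1},{"linear": [0,0,-28],"turn": 0,"fingers": -1},{"linear": [0,0,-28],"turn": 0,"fingers": -1}])

```text
time: 2.7
tool_pos: [554.8, -30.0, 104.0]
tcp_rot: [3.141, -0.0, -0.752]
contact_force: [-3.0, -1.9, 4.9]
grip_width: 0.3
```

play_rows(moves=[{"linear": [0,0,-1],"turn": 0,"fingers": -1},{"linear": [0,0,-2],"turn": 0,"fingers": -1},{"linear": [0,0,-3],"turn": 0,"fingers": -1},{"linear": [0,0,-4],"turn": 0,"fingers": -1},{"linear": [0,0,-4.5],"turn": 0,"fingers": -1},{"linear": [0,0,-4.5],"turn": 0,"fingers": -1}])

```text
time: 3.3
tool_pos: [555.2, -29.7, 99.3]
tcp_rot: [-3.141, -0.0, -0.752]
contact_force: [-0.2, 0.3, 1.4]
grip_width: 0.5
```

play_rows(moves=[{"linear": [0,0,5],"turn": 0,"fingers": -1},{"linear": [0,0,25],"turn": 0,"fingers": -1},{"linear": [-3,-27,30],"turn": 0,"fingers": -1},{"linear": [-5,-54,30],"turn": 0,"fingers": -1},{"linear": [-5,-54,20],"turn": 0,"fingers": -1},{"linear": [-5,-54,20],"turn": 0,"fingers": -1}])

```text
time: 3.9
tool_pos: [549.1, -83.9, 118.1]
tcp_rot: [3.141, 0.002, -0.753]
contact_force: [-0.2, 0.4, 0.1]
grip_width: 0.3
```

Run:
```python
from h import *
a=cap('scene')
m,ce,st=blob(mask(a,'red'),(327,232),30); P=pts(a)[m]; print(ce,np.percentile(P[:,2],[2,50,95,98]))
cr=lambda c,u,v,k:cv2.resize(c['pixels'][v-k:v+k,u-k:u+k],(600,600),interpolation=cv2.INTER_CUBIC)
cv2.imwrite('pics/z3.png',cr(a,320,222,50)[:,:,::-1])
```

```text
[326.15158924 231.92909535] [ 81.69291173  96.23321776 101.50314651 102.25763032]
```

View pics/z3.png

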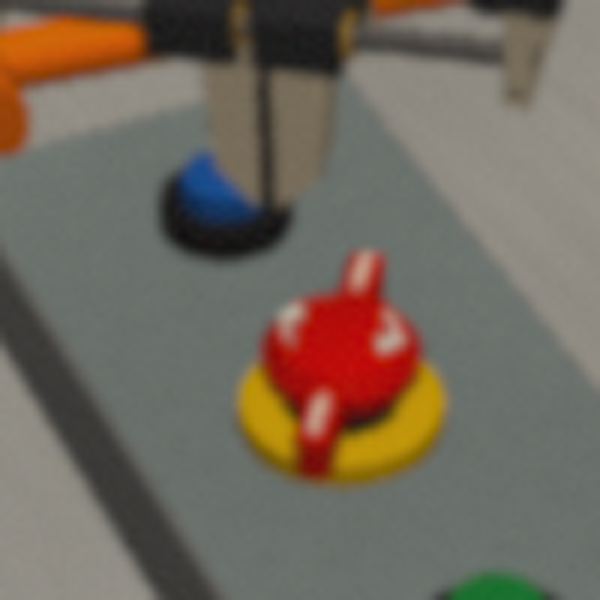

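Latched: the red depths are about 8 mm lower, and the head is down at (340,345) with wing b at (365,270), clear of the fingers. Next, down beside wing b and across to contact.

play_rows(moves=[{"linear": [0,0,-15],"turn": 0,"fingers": -1},{"linear": [0,0,-30],"turn": 0,"fingers": -1},{"linear": [0,0,-40],"turn": 0,"fingers": -1},{"linear": [0,0,-40],"turn": 0,"fingers": -1},{"linear": [-3,3,-40],"turn": 0,"fingers": -1},{"linear": [-5,5,-40],"turn": 0,"fingers": -1},{"linear": [-5,5,-40],"turn": 0,"fingers": -1}])

```text
time: 4.65
tool_pos: [545.3, -78.7, 80.0]
tcp_rot: [-3.141, -0.002, -0.752]
contact_force: [0.7, -0.1, 0.4]
grip_width: 0.3
```

play_rows(moves=[{"linear": [-1.5,1.4,0],"turn": 0,"fingers": -1},{"linear": [-3,2.8,0],"turn": 0,"fingers": -1},{"linear": [-4.5,4.2,0],"turn": 0,"fingers": -1},{"linear": [-4.5,4.2,0],"turn": 0,"fingers": -1}])

```text
time: 5.05
tool_pos: [540.6, -74.8, 79.6]
tcp_rot: [-3.141, -0.001, -0.752]
contact_force: [-0.4, -2.5, 2.2]
grip_width: 0.6
```

play_rows(moves=[{"linear": [-1.5,1.4,0],"turn": 0,"fingers": -1},{"linear": [-3,2.8,0],"turn": 0,"fingers": -1},{"linear": [-4.5,4.2,0],"turn": 0,"fingers": -1},{"linear": [-4.5,4.2,0],"turn": 0,"fingers": -1}])

```text
time: 5.45
tool_pos: [536.1, -70.3, 79.4]
tcp_rot: [-3.141, -0.0, -0.752]
contact_force: [1.3, -1.9, 2.5]
grip_width: 0.5
```

Run:
```python
from h import *
print({k:bot.get_obs()[k] for k in('contact_force','moment','tool_pos')})
a=cap('scene')
cr=lambda c,u,v,k:cv2.resize(c['pixels'][v-k:v+k,u-k:u+k],(600,600),interpolation=cv2.INTER_CUBIC)
cv2.imwrite('pics/z4.png',cr(a,325,222,45)[:,:,::-1])
```

```text
{'contact_force': array([ 1.29563918, -1.9318361 ,  2.47310943]), 'moment': array([-0.46067484, -0.31673855, -0.03758221]), 'tool_pos': array([536.11692527, -70.26422349,  79.37186055])}
```

View pics/z4.png

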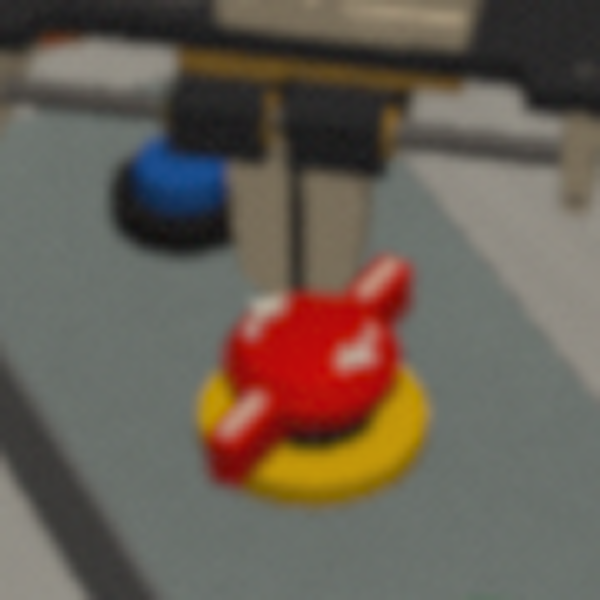

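Wing b is already turning: wings now at (385,285) and (235,440), roughly 0.3 rad round. I'll continue along the arc with the tool turning.

play_rows(moves=[{"linear": [-2,1,0],"turn": -0.05,"fingers": -1},{"linear": [-3.9,2.1,0],"turn": -0.1,"fingers": -1},{"linear": [-5.8,3.4,0],"turn": -0.15,"fingers": -1},{"linear": [-7.6,4.7,0],"turn": -0.2,"fingers": -1},{"linear": [-9.3,6.1,0],"turn": -0.25,"fingers": -1},{"linear": [-11,7.5,0],"turn": -0.3,"fingers": -1},{"linear": [-11,7.5,0],"turn": -0.3,"fingers": -1}])

```text
time: 6.2
tool_pos: [525.6, -63.1, 79.5]
tcp_rot: [-3.141, -0.001, -1.053]
contact_force: [3.1, -4.0, 1.8]
grip_width: 0.2
```

Run:
```python
from h import *
a=cap('scene')
m,ce,st=blob(mask(a,'red'),(327,232),30); P=pts(a)[m]; print(ce,np.percentile(P[:,2],[2,50,95,98]))
cr=lambda c,u,v,k:cv2.resize(c['pixels'][v-k:v+k,u-k:u+k],(600,600),interpolation=cv2.INTER_CUBIC)
cv2.imwrite('pics/z5.png',cr(a,325,222,45)[:,:,::-1])
```

```text
[325.9940239  231.89243028] [ 79.316209    94.38083488 100.99474206 101.54938556]
```

View pics/z5.png

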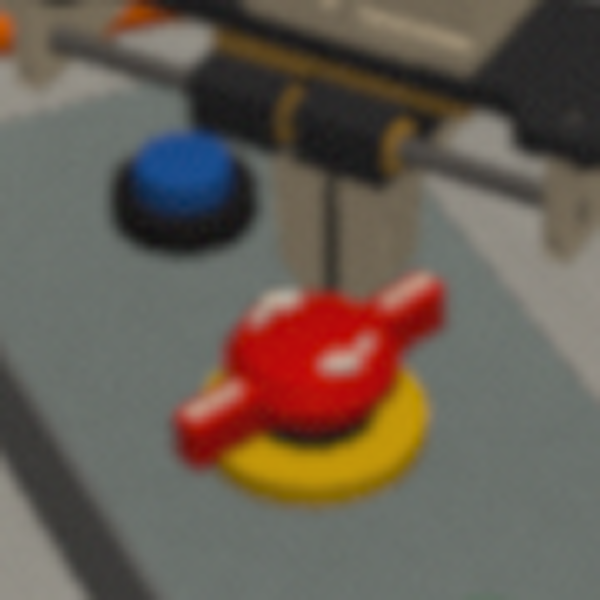

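The head has turned further (wings at (410,300) and (210,420)) but it's still low, so no pop yet. Continuing.

play_rows(moves=[{"linear": [-1.6,1.5,0],"turn": -0.05,"fingers": -1},{"linear": [-3.1,3.1,0],"turn": -0.1,"fingers": -1},{"linear": [-4.6,4.8,0],"turn": -0.15,"fingers": -1},{"linear": [-6,6.6,0],"turn": -0.2,"fingers": -1},{"linear": [-6,6.6,0],"turn": -0.2,"fingers": -1}])

```text
time: 6.75
tool_pos: [520.0, -56.7, 79.6]
tcp_rot: [-3.14, -0.002, -1.252]
contact_force: [3.3, -5.0, 2.0]
grip_width: 0.2
```

Run:
```python
from h import *
a=cap('scene')
m,ce,st=blob(mask(a,'red'),(327,232),30); P=pts(a)[m]; print(ce,np.percentile(P[:,2],[2,50,95,98]))
v,u=np.nonzero(m)
for i in(u.argmin(),u.argmax()): print(u[i],v[i],ray(a,u[i],v[i],84),ray(a,u[i],v[i],92))
```

```text
[325.89168279 231.72147002] [ 79.81737472  94.19572358 101.18910523 102.00719053]
304 237 [598.63839498 -45.01985785  84.        ] [603.07446362 -36.51814195  92.        ]
348 222 [504.91721908 -39.67263086  84.        ] [510.38276801 -31.22965158  92.        ]
```

play_rows(moves=[{"linear": [-1.3,1.8,0],"turn": -0.05,"fingers": -1},{"linear": [-2.5,3.7,0],"turn": -0.1,"fingers": -1},{"linear": [-2.5,3.7,0],"turn": -0.1,"fingers": -1}])

```text
time: 7.1
tool_pos: [517.7, -53.2, 79.8]
tcp_rot: [-3.139, -0.002, -1.353]
contact_force: [3.7, -6.4, 3.1]
grip_width: 0.6
```

```bash
cat > r.py <<'E'
from h import *
a=cap('scene')
m,ce,st=blob(mask(a,'red'),(327,232),30); P=pts(a)[m]; print(ce,np.percentile(P[:,2],[2,50,95,98]))
v,u=np.nonzero(m)
for i in(u.argmin(),u.argmax()): print(u[i],v[i],ray(a,u[i],v[i],84),ray(a,u[i],v[i],92))
cr=lambda c,u,v,k:cv2.resize(c['pixels'][v-k:v+k,u-k:u+k],(600,600),interpolation=cv2.INTER_CUBIC)
cv2.imwrite('pics/z6.png',cr(a,325,222,45)[:,:,::-1])
E
python3 r.py
```

```text
[325.99051233 231.58823529] [ 78.30022943  94.30298533 101.59136363 102.30352325]
303 237 [600.22445388 -46.0024728   84.        ] [604.64310045 -37.48996337  92.        ]
349 224 [506.58638357 -33.49313586  84.        ] [512.03359756 -25.11803524  92.        ]
```

View pics/z6.png

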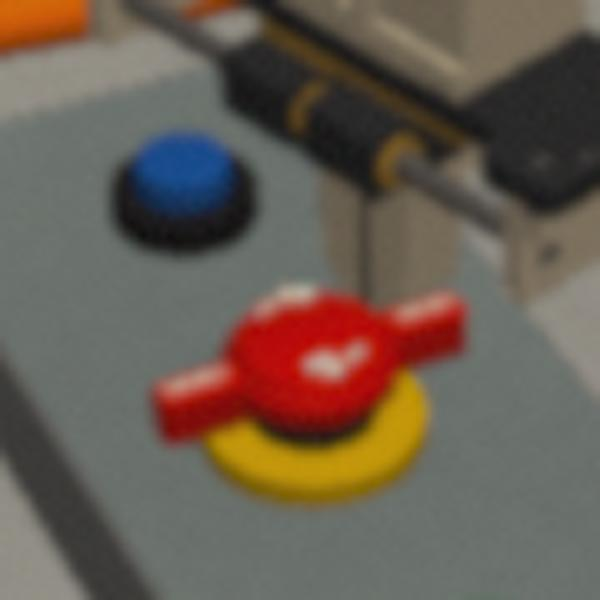

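The wings at (430,325) and (190,405) show about 0.9 rad of turn, but the head is still low. The upward 3 N on the tool suggests the tapered fingers hold the wing down by friction. I'll lift a few mm while keeping the sideways position.

play_rows(moves=[{"linear": [0,0,2],"turn": 0,"fingers": -1},{"linear": [0,0,4],"turn": 0,"fingers": -1},{"linear": [0,0,6],"turn": 0,"fingers": -1},{"linear": [0,0,6],"turn": 0,"fingers": -1}])

```text
time: 7.55
tool_pos: [515.8, -52.6, 84.8]
tcp_rot: [3.14, 0.001, -1.352]
contact_force: [-0.6, -4.1, -2.5]
grip_width: 0.6
```

```bash
python3 r.py
```

```text
[326.07195572 228.27859779] [ 88.4428222  102.07595073 108.56935187 109.52094666]
303 232 [593.05595474 -58.81597073  84.        ] [597.55334369 -50.16271142  92.        ]
349 220 [499.96633267 -43.87322075  84.        ] [505.48626461 -35.38410008  92.        ]
```

Popped out: the depths rose 8 mm. I'll back the finger off along the same arc so the head follows home.

play_rows(moves=[{"linear": [2,-6,0],"turn": 0.1,"fingers": -1},{"linear": [6,-12,0],"turn": 0.2,"fingers": -1},{"linear": [11,-18,0],"turn": 0.3,"fingers": -1},{"linear": [17,-24,0],"turn": 0.4,"fingers": -1},{"linear": [24,-29,0],"turn": 0.5,"fingers": -1},{"linear": [32,-33,0],"turn": 0.6,"fingers": -1},{"linear": [40,-38,0],"turn": 0.6,"fingers": -1},{"linear": [40,-38,10],"turn": 0.6,"fingers": -1}])

```text
time: 8.4
tool_pos: [556.3, -90.4, 94.2]
tcp_rot: [3.141, 0.003, -0.755]
contact_force: [0.5, -0.8, 0.4]
grip_width: 0.3
```

play_rows(moves=[{"linear": [0,0,15],"turn": 0,"fingers": -1},{"linear": [0,0,35],"turn": 0,"fingers": -1},{"linear": [0,0,35],"turn": 0,"fingers": -1}])

```text
time: 8.7
tool_pos: [557.9, -90.6, 133.2]
tcp_rot: [-3.139, -0.004, -0.754]
contact_force: [-0.6, 0.8, 0.9]
grip_width: 0.3
```

```bash
python3 r.py
```

```text
[326.1937046  228.68523002] [ 91.64662616 104.11664527 108.97420608 109.55423422]
314 225 [564.92701457 -66.10864306  84.        ] [569.73338587 -57.37527739  92.        ]
339 225 [524.41009217 -40.96725247  84.        ] [529.66152163 -32.51005241  92.        ]
```

View pics/z6.png

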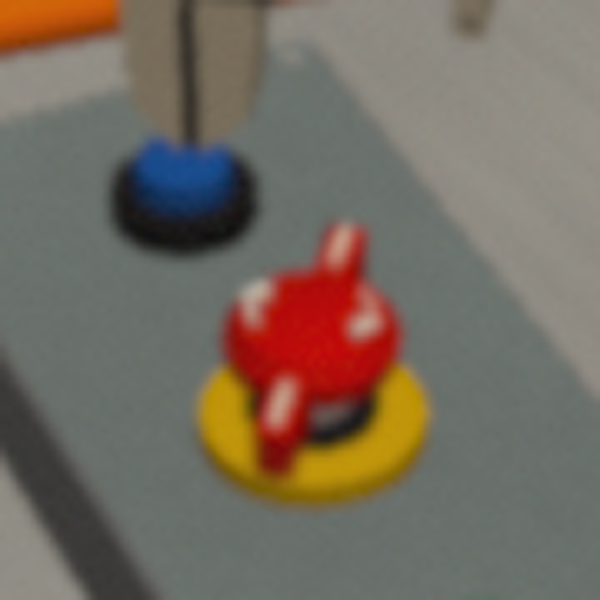

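The head is out (about (312,330), with the black stem visible) and back home (wings at (345,250) and (280,430)). Next the reset button, taken as (538,-139), top z = 82.

play_rows(moves=[{"linear": [-10,-24,0],"turn": 0,"fingers": -1},{"linear": [-20,-48,0],"turn": 0,"fingers": -1},{"linear": [-20,-48,-15],"turn": 0,"fingers": -1},{"linear": [-20,-48,-35],"turn": 0,"fingers": -1},{"linear": [-20,-48,-44],"turn": 0,"fingers": -1},{"linear": [-20,-48,-48],"turn": 0,"fingers": -1},{"linear": [-20,-48,-50],"turn": 0,"fingers": -1},{"linear": [-20,-48,-50],"turn": 0,"fingers": -1}])

```text
time: 9.55
tool_pos: [536.5, -138.4, 80.6]
tcp_rot: [3.142, 0.0, -0.752]
contact_force: [-1.9, 1.0, 2.6]
grip_width: 0.0
```

play_rows(moves=[{"linear": [0,0,-1],"turn": 0,"fingers": -1},{"linear": [0,0,-2],"turn": 0,"fingers": -1},{"linear": [0,0,-3],"turn": 0,"fingers": -1},{"linear": [0,0,-3],"turn": 0,"fingers": -1}])

```text
time: 9.95
tool_pos: [536.9, -138.6, 77.6]
tcp_rot: [-3.141, -0.001, -0.752]
contact_force: [-1.2, 2.1, 5.5]
grip_width: 0.6
```

play_rows(moves=[{"linear": [0,0,-1],"turn": 0,"fingers": -1},{"linear": [0,0,-2],"turn": 0,"fingers": -1},{"linear": [0,0,-2],"turn": 0,"fingers": -1},{"linear": [0,0,-2],"turn": 0,"fingers": -1}])

```text
time: 10.35
tool_pos: [536.9, -138.6, 76.2]
tcp_rot: [-3.141, -0.001, -0.752]
contact_force: [-3.8, 3.0, 10.4]
grip_width: 0.3
```

play_rows(moves=[{"linear": [0,0,-0.7],"turn": 0,"fingers": -1},{"linear": [0,0,-0.7],"turn": 0,"fingers": -1},{"linear": [0,0,-0.7],"turn": 0,"fingers": -1}])

```text
time: 10.65
tool_pos: [536.9, -138.5, 76.1]
tcp_rot: [-3.141, -0.001, -0.752]
contact_force: [-4.7, 4.2, 15.5]
grip_width: 0.5
```

play_rows(moves=[{"linear": [0,0,2],"turn": 0,"fingers": -1},{"linear": [0,0,7],"turn": 0,"fingers": -1},{"linear": [0,0,25],"turn": 0,"fingers": -1},{"linear": [0,0,60],"turn": 0,"fingers": -1},{"linear": [0,0,100],"turn": 0,"fingers": -1},{"linear": [-25,-40,120],"turn": 0,"fingers": -1},{"linear": [-50,-80,120],"turn": 0,"fingers": -1},{"linear": [-75,-115,120],"turn": 0,"fingers": -1}])

```text
time: 11.45
tool_pos: [461.2, -255.6, 195.4]
tcp_rot: [3.141, -0.003, -0.751]
contact_force: [0.2, -0.0, 0.3]
grip_width: 0.5
```

play_rows(moves=[{"linear": [-28,-36,0],"turn": 0,"fingers": -1},{"linear": [-56,-72,0],"turn": 0,"fingers": -1},{"linear": [-84,-108,0],"turn": 0,"fingers": -1},{"linear": [-112,-144,0],"turn": 0,"fingers": -1},{"linear": [-112,-144,0],"turn": 0,"fingers": -1},{"linear": [-112,-144,0],"turn": 0,"fingers": -1}])

```text
time: 12.05
tool_pos: [348.9, -398.4, 194.2]
tcp_rot: [-3.141, 0.0, -0.755]
contact_force: [0.0, 0.6, 0.3]
grip_width: -0.1
```

Run:
```python
from h import *
a=cap('scene');b=cap('top')
for c,u,n in((a,(327,232),'red'),(b,(332,265),'red'),(a,(307,204),'blue'),(b,(384,275),'blue'),(a,(352,277),'green'),(b,(277,258),'green')):
  m,ce,st=blob(mask(c,n),u,30); print(n,ce.round(1),np.percentile(pts(c)[m][:,2],[2,50,98]).round(1))
cv2.imwrite('pics/f.png',cv2.resize(np.hstack([a['pixels'],b['pixels']]),(800,300))[:,:,::-1])
```

```text
red [326.2 228.7] [ 91.2 103.8 109.6]
red [332.6 265.4] [ 95.9 105.1 110.9]
blue [307. 203.] [72.6 81.5 85.6]
blue [384.4 275.1] [78.3 82.3 88.9]
green [352.4 274.8] [72.1 82.  85.3]
green [276.2 257.6] [77.7 82.7 88.4]
```

View pics/f.png

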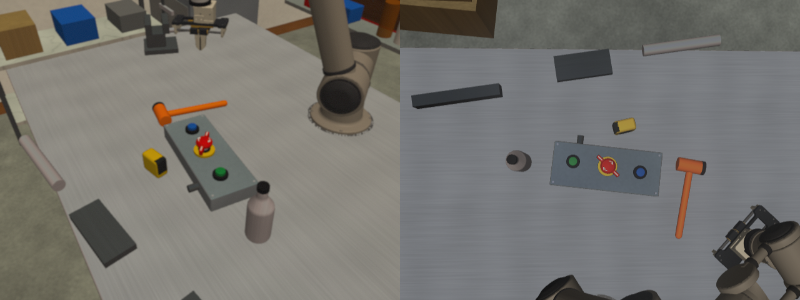

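The final view shows all three buttons back out, the head home (top view (608,166)), and the mallet, bottle and tape where they were. The arm is clear.

```bash
python3 -c "
from plant import bot
print(bot.close_job())"
```

```text
the job is handed in; nothing more can be done
None
```

The job is done and handed in at about 12 s of the 64 s allowed. With shut fingertips I pressed the red button until it latched, and the head stayed 8 mm lower after I let go. I then pushed wing b clockwise until it popped out and let the head spring home. After that I pressed the blue reset button to its stop (TCP height 76.1 mm, about 15 N) and let it come back out.

- **Final checks:** red, blue and green heights and image positions all match the first pictures. The bottle, mallet and tape measure look unmoved by eye. The green button was never approached, the arm is clear, and the contact force is about 0.
- **What disagreed:** the head had not popped by my estimate of about 0.9 rad, although it should have by 0.8. I think the fingertips were holding the wing down by friction. It popped when I raised the tip 6 mm. The two cameras also differed by about 5 mm in position.

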